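# Swap the spent column for a fresh one in its spring-clip bracket

## Robot

A 6-joint arm with a two-finger parallel gripper is mounted at the origin on a cart in front of the work surface, level with it; the furniture and walls round the work are solid. World frame = base frame: x ahead of the robot, y to its left, z up, the work surface at z = 0. Lengths are in mm, angles in rad, forces in N, time in s.
With the tool pointing down it reaches from about 300 to 750 mm from the base axis. Payload 8.5 kg.
Tool frame: the origin (TCP) lies between the finger pads; the fingertips stand tcp_to_tips ahead of it and the grasp point (between the pads) lies 2 mm behind it (tcp_to_tips is the distance from the TCP to the fingertips, in mm); z points along the fingers, y is the line along which they close (so a half turn about z gives the same grasp; the last joint's range is limited). The gripper opens to 88 mm and grips with 3 to 60 N. Pads are 18 mm wide; open, the fingers measure 123 mm over their backs; the gripper's body (75 mm by 187 mm) begins 45 mm behind the grasp point.
Start: joints at [1.075, 0.381, 1.297, -0, 1.464, -0.215], TCP at [152.41, 528.443, 255.748] pointing down, gripper open.
Joint ranges: [-3.11, 3.11], [-0.89, 2.33], [0.22, 2.48], [-1.42, 4.56], [0.17, 2.85], [-2.88, 2.88]. Speed limits (rad/s): [2.39, 2.39, 3.14, 3.14, 3.14, 3.14].

## Interface

Orientations are given as a rotation vector (axis times angle).
In Python, from plant import * gives the robot as it stands.
- The arm moves only by the tool carry_out, never from a script. Its argument "steps" is a list of rows, each a list of 7 numbers: the finger opening in mm, from 0 to 88.1, then the shift along the world's x, y, z in mm, then the turn, a rotation vector about the world's x, y, z in degrees. In form: [[gripper, x, y, z, rx, ry, rz], ...]. A call has 1 to 8 rows; each row shifts and turns the commanded pose from where the row before left it; what a row does not reach is not made up. A row lasts 1/12 s, in which the tool goes at most 41.7 mm and 7.16 degrees, less where a joint would pass 70% of its speed; a pose out of reach is approached as far as the arm can. A call is refused whole if a number of a shift passes 41.7 or a number of a turn 7.16, either way. A call with a gripper value outside its range is refused whole. The fingers move at their own pace and stop on an object; "squeeze" is the grip in N (left out, the last holds). Time passes only in rows, so rows that do not move let the fingers close. It gives the time, the measured TCP pose, the force, the opening and the grip force at its end, in the units of the state.
- get_obs(): the state, without advancing time (a new reading comes with each control period).
- read_camera(name): name is "side" or "top"; returns a dict with "frame" (400x640x3 uint8, blue, green, red), "K" (3x3 intrinsics, pixels), "origin" and "orientation" of the camera in the world. Camera axes: x right, y down, z forward; pixel columns grow to the right and rows downward; lengths in mm; the calibration is good to about 2 mm. A picture is of the moment at which its call begins. There is no depth.
- sign_off(): hands the job in; it is judged then, once.
The state is a dict: "clock": time; "joints": joint angles; "qvel": joint speeds; "tau": joint torques, N m; "position": TCP position; "tool_rot": TCP orientation; "contact_force": force on the tool from outside, world axes, zero at the start; "torque": the same for the moment, N m; "opening": opening from 0.0 (shut) to 1.0 (fully open); "grasp_force": force on a finger pad.
Only numpy, scipy, OpenCV 4.12 (cv2) and the standard library are available. Lean on these libraries where they do the work, as an engineer would, in place of code of your own. Each camera call takes 0.05 s, during which the arm holds its last target. There are 200 camera calls.

## Task

Change the chromatography column: pull the spent one (red band) up out of the bracket's two spring clips and lay it in the steel tray, then take the fresh one (white band) from its foam case and clip it into the bracket, blue nut at the blue end stop. Push it gently straight down until both clips snap over it and it sits fully home, then stop pushing and let go. The foam leaves only the column's ends free and the bracket leaves only its middle free, so set it down on the way and take it again; disturb nothing else.

Things in the scene. Friction and masses are not known exactly. Their poses are not given: they have to be found in the camera images.
- fresh_mid (a point): Centre of the fresh column (WHITE band). Both columns are alike: steel tube 20 mm in diameter, 56 mm long, and on each end a hexagonal nut 24 mm across flats, 6 mm thick; 68 mm long in all, about 0.14 kg. x runs along the tube to the blue nut (the other nut is dark grey). It lies on flats of its nuts, z up, centre 12 mm above its support, and does not roll. It starts in the case
- fresh_inlet (a point): Centre of the outer face of the fresh column's blue nut, 34 mm along x from fresh_mid
- spent_mid (a point): Centre of the spent column (RED band), same size and axes as the fresh one. It starts seated in the bracket, its blue nut at the blue end stop
- bracket: Column bracket, bolted down: base plate 124 mm (x) by 70 mm (y), 8 mm thick, origin under its centre on the bench. Spring clips 5 mm wide at x = +-20.5 mm reach 54 mm above the bench. End stops, inner faces at x = +38 (BLUE) and -38 mm (grey), flared at the top, 48 mm high, leave a column 4 mm of play each way and no room for fingers. Between the clips (x within +-17 mm) fingers can straddle the tube, above the plate
- bracket_seat (a point): Centre of a column that sits fully home, 34 mm above the bench; x along it to the blue end stop. Pushed straight down, a column meets the clip lips 18 mm above this height; resistance rises to a peak of about 12 N some 14 mm above it, is gone 8 mm above it, and then the lips close over the tube and draw it down on to its rest. Pulling out takes the same 12 N, about 4 mm above the seat
- rests: The bracket's two white plastic rests, 6 mm wide, one under each clip, on which a seated column's tube lies; easily cracked by ramming a column down on them. Origin 18 mm above the bench under the seat, tops 24 mm above the bench
- bracket_inlet (a point): Where the outer face of the seated column's blue nut belongs: 34 mm along x from bracket_seat, just inside the blue end stop
- clip0 (a joint): Opening of a clip leaf at the blue end, rad: 0 at rest and (to 0.02) with a column seated, 0.1 to 0.2 while the tube's widest part passes its lip; a spring closes it
- clip1 (a joint): The other leaf at the blue end, same values
- clip2 (a joint): A leaf at the grey end, same values
- clip3 (a joint): The other leaf at the grey end, same values
- case: Storage case, no lid, fixed: black plastic 148 mm (x) by 84 mm (y), 30 mm high, origin under its centre on the bench. The fresh column lies along x in a foam cut-out, its centre 16 mm above the bench. Foam 27.5 mm high stands close along both sides of the tube, higher than it; beyond each nut, to x = +-70 mm, a finger pocket 36 mm wide goes down to the floor, 4 mm above the bench
- tray: Open steel tray, fixed: inside 160 mm (x) by 118 mm (y), floor 3 mm and rim 19.5 mm above the bench, 6 mm rim all round; origin under its centre on the bench. Tweezers lie along x in its half at positive y
- tweezers_mid (a point): Centre of the steel tweezers that lie in the tray, 120 mm long (their y) by 16 by 8 mm; leave them
- vial_a_mid (a point): Centre of a bystander on the bench: vial with black cap, 26 mm in diameter, 58 mm high
- vial_e_mid (a point): Centre of a bystander on the bench: vial with blue cap, 24 mm in diameter, 53 mm high
- stopper_c_mid (a point): Centre of a bystander on the bench: cork stopper, 34 mm in diameter, 26 mm high
- stopper_b_mid (a point): Centre of a bystander on the bench: black rubber stopper, 30 mm in diameter, 24 mm high
- petri_dish_mid (a point): Centre of a bystander on the bench: flat clear dish, 60 mm in diameter, 12 mm high
- vial_b_mid (a point): Centre of a bystander on the bench: vial with black cap, 26 mm in diameter, 58 mm high
- grease_tin_mid (a point): Centre of a bystander on the bench: round tin, 65 mm in diameter, 34 mm high
- dryer_flask_mid (a point): Centre of a bystander at the back: flask with black rubber neck, 68 mm in diameter, 124 mm high
- wash_bottle_mid (a point): Point 101 mm above the bottom of a bystander at the back: wash bottle, within 50 mm of this point sideways, 202 mm high
There are look-alikes about, which are no part of the job. What is shaped like the part that bears fresh_mid but purple is not meant.

How it is judged:
By the outcome, as a careful person would: the job done as asked, in the order asked, and still so for the second after the job is handed in, with the robot touching nothing.
It also fails if it takes over 72 s, if anything falls off the work surface, if the arm or the gripper's body presses on something with over 40 N, if the wrist force passes 120 N, or if a joint passes its speed limit or range.

## Working session

There is one attempt and no reset: what is moved stays moved. The work goes in short steps, Python scripts to look and compute and a tool call to move; the robot and the scene stay as the last step left them, time stands still between calls to the robot, and variables do not carry over. Pictures are saved under pics/ and viewed, at most 10 in all, crops included, and the job is handed in when it is done.

Besides the shell and the picture viewer there is one more tool, called after "Request:" by a JSON object that holds its "fn" and its "kwargs", one argument or row to a line. carry_out: Moves the arm, as the interface text tells. Its arguments: {"type":"object","properties":{"steps":{"type":"array","items":{"type":"array","items":{"type":"number"}}},"squeeze":{"type":"number"}},"required":["steps"]}

```bash
ls; mkdir -p pics
python3 - <<'E'
from plant import *
import cv2
o=get_obs(); print({k:o[k] for k in('clock','position','tool_rot','opening','contact_force')})
try: print(tcp_to_tips)
except Exception as e: print(e)
for n in('top','side'):
    c=read_camera(n); cv2.imwrite(f'pics/{n}0.png',c['frame']); print(n,c['K'],c['origin'],c['orientation'])
E
```

```text
pics
{'clock': 0.0, 'position': array([152.31100258, 528.24391183, 255.11021495]), 'tool_rot': array([-4.39628741e-01, -3.11013952e+00,  2.16980727e-03]), 'opening': 1.0008283152179922, 'contact_force': array([ 0.32090813, -0.0912379 , -0.46980272])}
17.0
top [[367.94123485   0.         320.59658935]
 [  0.         367.94123485 197.83147301]
 [  0.           0.           1.        ]] [ 511.78646854   67.42105335 1054.59801725] [-2.1736152   2.20939246 -0.11882296]
side [[378.86295367   0.         321.07813575]
 [  0.         378.86295367 203.56612117]
 [  0.           0.           1.        ]] [-202.87803242 -331.19050685  544.495855  ] [-1.82263421  1.11431383 -0.7006625 ]
```

View pics/top0.png

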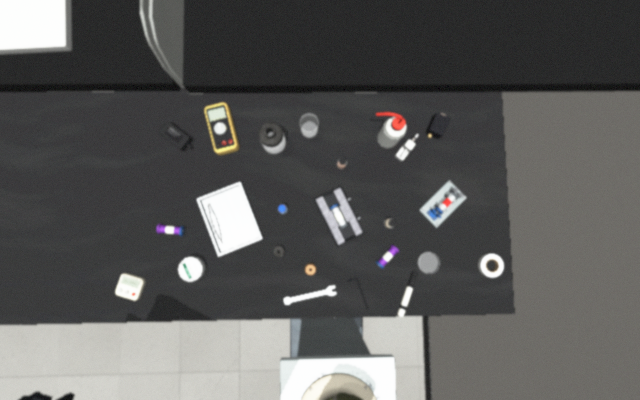

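View pics/side0.png

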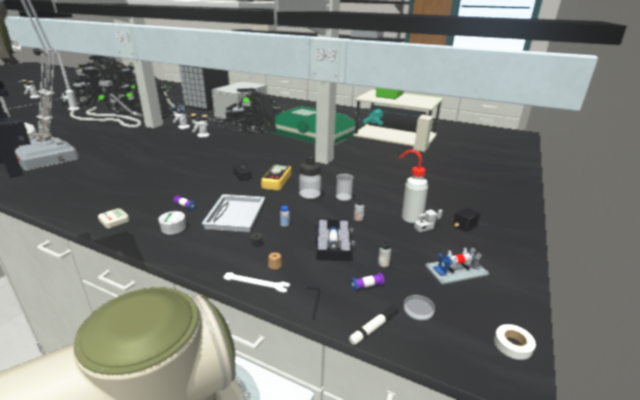

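The top view shows the tray at (229,219), the case with the white-banded column at (339,216), and the bracket with the red-banded column at (443,204). Purple look-alikes are at (170,230) and (388,257). The side view shows the tray at (235,212), the case at (334,240), the bracket at (457,265), and purple decoys at (184,202) and (368,282). The column lying in the case has a white band and the bracketed one a red band, so those are the two meant. I'll confirm with one enlarged crop.

Run:
```python
import cv2,numpy as np
t=cv2.imread('pics/top0.png');s=cv2.imread('pics/side0.png')
def c(i,u,v,f,w=400,h=300): return cv2.resize(i[v-h//f//2:v+h//f//2,u-w//f//2:u+w//f//2],(w,h),interpolation=cv2.INTER_CUBIC)
im=np.vstack([np.hstack([c(t,339,216,6),c(t,443,204,6)]),np.hstack([c(s,334,240,6),c(s,457,265,6)])])
cv2.imwrite('pics/crop1.png',im)
```

```text
(no output)
```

View pics/crop1.png

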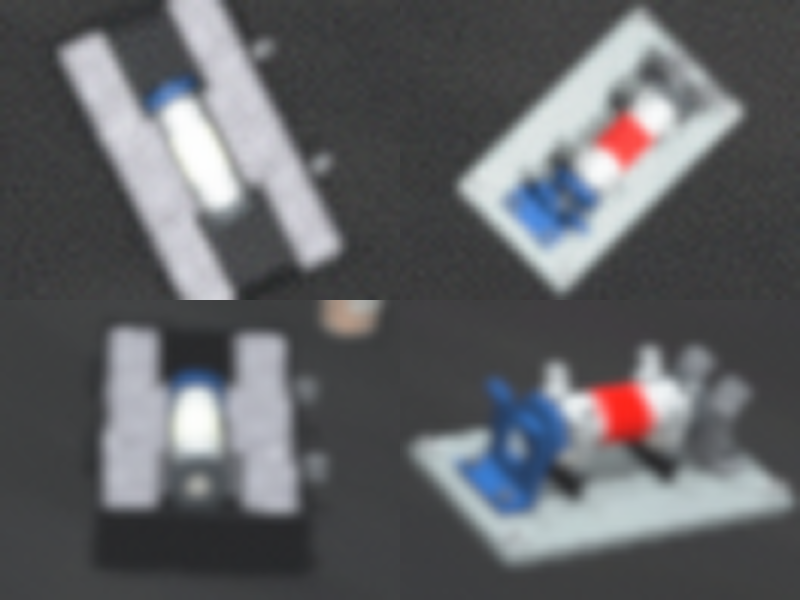

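The crop confirms it. Fresh column: white band in the foam case, blue nut up-left in the top view. Spent column: red band in the bracket, blue stop at lower left. Next I measure.

```bash
cat > h.py <<'E'
import cv2,numpy as np
from plant import *
from scipy.spatial.transform import Rotation as R
def cam(n):
    c=read_camera(n); c['R']=R.from_rotvec(c['orientation']).as_matrix(); c['o']=np.array(c['origin']); return c
def ray(c,p):
    p=np.atleast_2d(p).astype(float); d=np.c_[p,np.ones(len(p))]@np.linalg.inv(c['K']).T@c['R'].T
    return d/np.linalg.norm(d,axis=1)[:,None]
def plane(c,p,z):
    d=ray(c,p); return c['o']+d*((z-c['o'][2])/d[:,2])[:,None]
def proj(c,X):
    q=(np.atleast_2d(X)-c['o'])@c['R']@c['K'].T; return q[:,:2]/q[:,2:]
def tri(c1,p1,c2,p2):
    A=np.zeros((3,3));b=np.zeros(3)
    for c,p in((c1,p1),(c2,p2)):
        d=ray(c,p)[0];M=np.eye(3)-np.outer(d,d);A+=M;b+=M@c['o']
    return np.linalg.solve(A,b)
def blobs(m,box,amin=3):
    u0,v0,u1,v1=box; k=np.zeros_like(m);k[v0:v1,u0:u1]=m[v0:v1,u0:u1]
    n,l,st,ce=cv2.connectedComponentsWithStats(k.astype(np.uint8))
    return sorted([(st[i,4],ce[i],np.argwhere(l==i)[:,::-1]) for i in range(1,n) if st[i,4]>=amin],key=lambda a:-a[0])
def rect(c,pts,z):
    X=plane(c,pts,z)[:,:2].astype(np.float32); (x,y),(w,h),a=cv2.minAreaRect(X)
    return np.round([x,y,w,h,a],1)
def masks(f):
    f=f.astype(int);b,g,r=f[...,0],f[...,1],f[...,2]
    return dict(red=(r>150)&(g<110)&(b<110),blue=(b>g+45)&(b>r+60)&(r<90),light=f.mean(2)>100,white=f.min(2)>215)
E
python3 - <<'E'
from h import *
t,s=cam('top'),cam('side');mt,ms=masks(t['frame']),masks(s['frame'])
br=(410,170,480,240);cs=(305,180,372,250);tr=(185,170,275,265)
print('plate',rect(t,np.vstack([b[2] for b in blobs(mt['light'],br,20)]),8))
f=blobs(mt['light'],cs,10);print('case comps',[(a,c.round(1),rect(t,p,27.5)) for a,c,p in f])
print('tray',rect(t,blobs(mt['light'],tr,50)[0][2],19.5))
rt,rs=blobs(mt['red'],br)[0],blobs(ms['red'],(425,240,495,285))[0]
print('red',rt[:2],rs[:2],tri(t,rt[1],s,rs[1]),plane(t,rt[1],43),plane(s,rs[1],40))
for n,m,b in(('top',mt,br),('top',mt,cs),('side',ms,(425,240,495,285)),('side',ms,(310,215,360,270))):
    print(n,b,'blue',[(a,c.round(1)) for a,c,_ in blobs(m['blue'],b)],'white',[(a,c.round(1)) for a,c,_ in blobs(m['white'],b)])
print(plane(t,[[389,223],[342,163],[282,209],[279,251],[310,269],[388,257],[341,370]],10).round())
E
```

```text
plate [ 576.4 -311.    72.8  128.8   43.2]
case comps [(np.int32(1187), array([338.8, 215.5]), array([548.5, -15. , 144.7,  91.4,  25.6]))]
tray [543.4 297.1 179.7 136.9  20.9]
red (np.int32(33), array([446.3030303 , 201.39393939])) (np.int32(67), array([460.50746269, 258.20895522])) [ 580.98544696 -314.42507275   32.87558629] [[ 579.89438368 -309.09640626   43.        ]] [[ 571.24362207 -315.98602025   40.        ]]
top (410, 170, 480, 240) blue [(np.int32(37), array([432.9, 213.1])), (np.int32(8), array([439. , 210.4]))] white [(np.int32(95), array([432.9, 200.8])), (np.int32(36), array([448.4, 210. ])), (np.int32(23), array([442.8, 206.9])), (np.int32(21), array([451.6, 197.9])), (np.int32(7), array([439. , 220.4]))]
top (305, 180, 372, 250) blue [(np.int32(3), array([335., 205.]))] white [(np.int32(104), array([338.5, 216.2]))]
side (425, 240, 495, 285) blue [(np.int32(59), array([440. , 269.9])), (np.int32(43), array([446.9, 259.9])), (np.int32(6), array([440.2, 255. ]))] white [(np.int32(16), array([466.8, 255.4])), (np.int32(6), array([452.8, 257.2]))]
side (310, 215, 360, 270) blue [] white [(np.int32(48), array([332.6, 234.8]))]
[[ 523. -154.   10.]
 [ 697.  -24.   10.]
 [ 568.  150.   10.]
 [ 450.  159.   10.]
 [ 398.   73.   10.]
 [ 427. -148.   10.]
 [ 123.   -8.   10.]]
```

Request:
{"fn": "carry_out", "kwargs": {
  "steps": [
    [88,18.5,-36.6,0,0,0,-3],
    [88,18.5,-36.6,0,0,0,-3],
    [88,18.5,-36.6,0,0,0,-3],
    [88,18.5,-36.6,0,0,0,-3],
    [88,18.5,-36.6,0,0,0,-3],
    [88,18.5,-36.6,0,0,0,-3],
    [88,18.5,-36.6,0,0,0,-3],
    [88,18.5,-36.6,0,0,0,-3]
  ]
}}

```text
clock: 0.87
position: [300.6, 233.9, 255.8]
tool_rot: [1.08, 2.95, 0.0]
contact_force: [0.3, 0.0, -0.5]
opening: 0.999
grasp_force: 0.0
```

Request:
{"fn": "carry_out", "kwargs": {
  "steps": [
    [88,18.5,-36.6,0,0,0,-3],
    [88,18.5,-36.6,0,0,0,-3],
    [88,18.5,-36.6,0,0,0,0],
    [88,18.5,-36.6,0,0,0,0],
    [88,18.5,-36.6,0,0,0,0],
    [88,18.5,-36.6,0,0,0,0],
    [88,18.5,-36.6,0,0,0,0],
    [88,18.5,-36.6,0,0,0,0]
  ]
}}

```text
clock: 1.53
position: [448.8, -59.3, 255.7]
tool_rot: [-1.231, -2.891, -0.0]
contact_force: [0.9, 0.0, 0.2]
opening: 0.997
grasp_force: 0.0
```

Request:
{"fn": "carry_out", "kwargs": {
  "steps": [
    [60,18.5,-36.6,0,0,0,0],
    [60,18.5,-36.6,-20,0,0,0],
    [60,18.5,-36.6,-20,0,0,0],
    [60,18.5,-36.6,-20,0,0,0],
    [60,18.5,-36.6,-20,0,0,0],
    [60,18.5,-36.6,-20,0,0,0],
    [60,18.5,-36.6,-20,0,0,0],
    [60,0,0,0,0,0,0]
  ]
}}

```text
clock: 2.2
position: [568.5, -299.0, 140.6]
tool_rot: [-1.233, -2.884, -0.001]
contact_force: [-1.4, 0.3, -1.1]
opening: 0.681
grasp_force: 0.0
```

Run:
```python
from h import *
t,s=cam('top'),cam('side');p=get_obs()['position'];print(p)
print('tcp proj',proj(t,p),proj(s,p),'tips',proj(t,p-[0,0,17]),proj(s,p-[0,0,17]))
def c(i,u,v,f,w=400,h=500): return cv2.resize(i[v-h//f//2:v+h//f//2,u-w//f//2:u+w//f//2],(w,h),interpolation=cv2.INTER_CUBIC)
cv2.imwrite('pics/hov.png',np.hstack([c(t['frame'],443,204,5),c(s['frame'],455,240,5)]))
mt,ms=masks(t['frame']),masks(s['frame'])
w1=blobs(mt['white'],(305,180,372,250))[0];w2=blobs(ms['white'],(310,215,360,270))[0]
print('fresh',tri(t,w1[1],s,w2[1]),plane(t,w1[1],18),plane(s,w2[1],18))
X=plane(t,w1[2],20)[:,:2];print(cv2.minAreaRect(X.astype(np.float32)))
# bracket predicted features on side image for candidate centre
ax=np.array([-.685,.729,0])
for C in([576.4,-311,0],[580.5,-314,0]):
    C=np.array(C);n=np.array([.729,.685,0])
    print([proj(s,C+ax*62*a+n*35*b+[0,0,8])[0].round(1).tolist() for a,b in((1,1),(1,-1),(-1,-1),(-1,1))])
```

```text
[ 568.00418632 -295.01028285  144.4330938 ]
tcp proj [[455.75965721 203.26387312]] [[459.75848816 216.7123858 ]] tips [[453.15084462 203.71630264]] [[458.22280059 223.48807998]]
fresh [559.53007309  -1.79361691  24.13479967] [[559.77218148  -2.12047816  18.        ]] [[568.5717316   2.0094728  18.       ]]
((559.226318359375, -1.5090131759643555), (8.465850830078125, 11.29704761505127), 88.83230590820312)
[[424.5, 263.0], [441.1, 281.7], [488.2, 272.4], [469.3, 255.0]]
[[426.1, 262.5], [442.8, 281.0], [489.8, 271.8], [470.8, 254.5]]
```

View pics/hov.png

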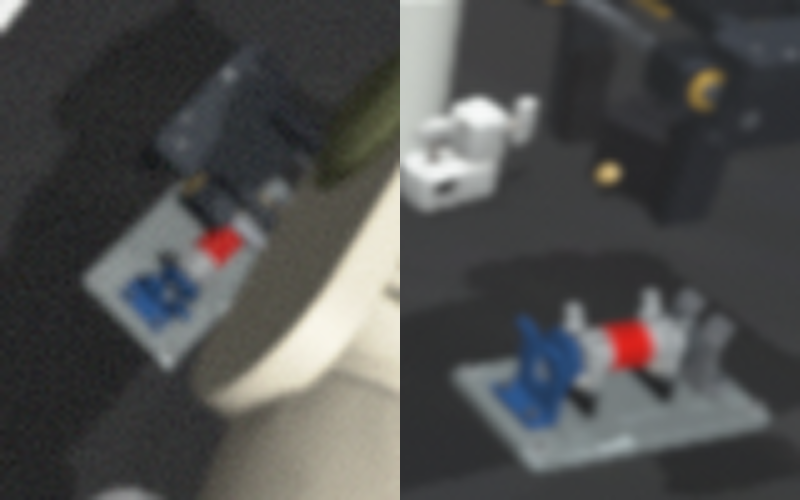

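The hover picture shows the gripper above and behind the bracket. The plate corners sit at side pixels (425.6,264), (441.6,283), (488,272), so the bracket centre is about (576,-311.5), with the red band between the clips. I correct the position before descending.

Request:
{"fn": "carry_out", "kwargs": {
  "steps": [
    [60,8,-14,-30,0,0,0],
    [60,0,0,0,0,0,0],
    [60,0,0,0,0,0,0]
  ]
}}

```text
clock: 2.55
position: [575.8, -307.2, 116.1]
tool_rot: [-1.228, -2.889, -0.001]
contact_force: [-0.0, 0.7, 0.2]
opening: 0.677
grasp_force: 0.0
```

Request:
{"fn": "carry_out", "kwargs": {
  "steps": [
    [60,1.7,-4.8,-20,0,0,0],
    [60,0,0,-20,0,0,0],
    [60,0,0,-15,0,0,0],
    [60,0,0,-10,0,0,0],
    [60,0,0,-10,0,0,0],
    [60,0,0,0,0,0,0]
  ]
}}

```text
clock: 3.05
position: [577.7, -312.3, 40.6]
tool_rot: [-1.228, -2.89, -0.001]
contact_force: [-1.3, -0.4, -0.1]
opening: 0.68
grasp_force: 0.0
```

Request:
{"fn": "carry_out", "kwargs": {
  "squeeze": 40,
  "steps": [
    [30,0,0,0,0,0,0],
    [30,0,0,0,0,0,0],
    [30,0,0,0,0,0,0],
    [30,0,0,0,0,0,0]
  ]
}}

```text
clock: 3.38
position: [578.2, -313.3, 42.0]
tool_rot: [1.229, 2.89, -0.001]
contact_force: [-0.1, -0.1, 0.9]
opening: 0.401
grasp_force: 0.0
```

Run:
```python
from h import *
o=get_obs();p=o['position'];print(p,o['opening'])
t,s=cam('top'),cam('side')
def c(i,u,v,f,w=400,h=500): return cv2.resize(i[v-h//f//2:v+h//f//2,u-w//f//2:u+w//f//2],(w,h),interpolation=cv2.INTER_CUBIC)
cv2.imwrite('pics/low.png',np.hstack([c(t['frame'],443,204,5),c(s['frame'],455,250,5)]))
```

```text
[ 578.23815548 -313.2633439    41.99823174] 0.4013839252978102
```

View pics/low.png

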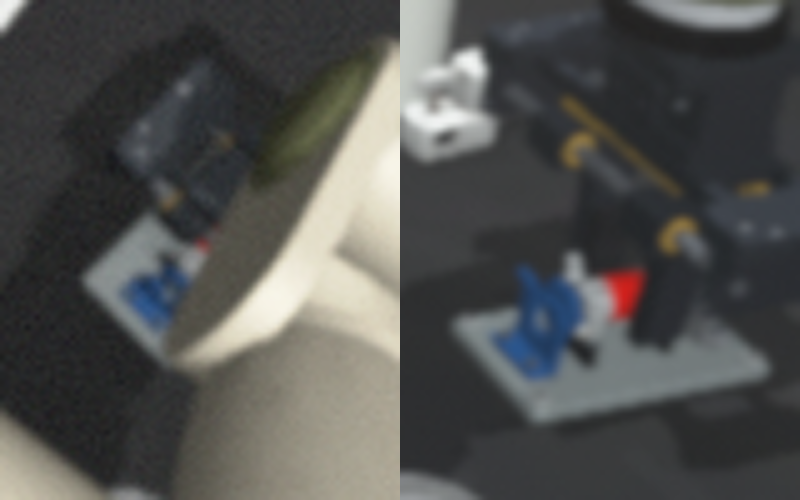

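The picture shows the fingers straddling the tube at (466,262) in the side view, between the clips. I close the gripper and pull straight up.

Request:
{"fn": "carry_out", "kwargs": {
  "squeeze": 40,
  "steps": [
    [16,0,0,0,0,0,0],
    [16,0,0,0,0,0,0],
    [16,0,0,0,0,0,0],
    [16,0,0,0,0,0,0],
    [16,0,0,0,0,0,0]
  ]
}}

```text
clock: 3.9
position: [578.1, -313.1, 41.3]
tool_rot: [1.23, 2.891, 0.0]
contact_force: [0.2, 0.9, 1.3]
opening: 0.215
grasp_force: 40.0
```

Request:
{"fn": "carry_out", "kwargs": {
  "steps": [
    [16,0,0,2,0,0,0],
    [16,0,0,2,0,0,0],
    [16,0,0,3,0,0,0],
    [16,0,0,3,0,0,0]
  ]
}}

```text
clock: 4.23
position: [577.5, -312.3, 50.1]
tool_rot: [-1.228, -2.888, -0.002]
contact_force: [2.0, 2.1, -7.3]
opening: 0.215
grasp_force: 40.0
```

Request:
{"fn": "carry_out", "kwargs": {
  "steps": [
    [16,0,0,5,0,0,0],
    [16,0,0,10,0,0,0],
    [16,0,0,25,0,0,0],
    [16,0,0,35,0,0,0],
    [16,0,0,35,0,0,0],
    [16,0,0,0,0,0,0]
  ]
}}

```text
clock: 4.73
position: [580.0, -315.1, 170.9]
tool_rot: [1.224, 2.877, -0.008]
contact_force: [-0.2, -0.1, -0.1]
opening: 0.218
grasp_force: 40.0
```

Run:
```python
from h import *
o=get_obs();p=o['position'];print(p,o['opening'],o['contact_force'])
s=cam('side')
for a,c,_ in blobs(masks(s['frame'])['red'],(400,150,520,300)): print(a,c)
print(proj(s,p-[0,0,7]))
# tray & fresh from first pictures
t=cam('top');t['frame']=cv2.imread('pics/top0.png');s['frame']=cv2.imread('pics/side0.png')
mt,ms=masks(t['frame']),masks(s['frame'])
w1=blobs(mt['white'],(325,195,352,238))[0];print('w',w1[0],w1[1],cv2.minAreaRect(plane(t,w1[2],22)[:,:2].astype(np.float32)))
g=t['frame'].astype(int)
bl=lambda f:(f[...,0].astype(int)>f[...,2].astype(int)+40)
for n,c,b in(('t',t,(325,195,352,238)),('s',s,(318,222,350,262))):
    q=[(x[0],x[1].round(2),plane(c,x[1],17).round(1)) for x in blobs(bl(c['frame']),b)]; print(n,q)
print('tray side',rect(s,blobs(ms['light'],(195,185,275,235),50)[0][2],17))
C=np.array([543.4,297.1,19.5]);a=np.radians(20.9);X=np.array([np.cos(a),np.sin(a),0]);Y=np.array([-X[1],X[0],0])
print(np.array([proj(s,C+X*86*i+Y*65*j)[0] for i,j in((1,1),(1,-1),(-1,-1),(-1,1))]).round(1).tolist())
for z in(16,27.5):
  C=np.array([548.5,-15,z]);a=np.radians(25.6);X=np.array([np.cos(a),np.sin(a),0]);Y=np.array([-X[1],X[0],0])
  print('case',np.array([proj(s,C+X*74*i+Y*42*j)[0] for i,j in((1,1),(1,-1),(-1,-1),(-1,1))]).round(1).tolist())
def c(i,u,v,f,w=400,h=500): return cv2.resize(i[v-h//f//2:v+h//f//2,u-w//f//2:u+w//f//2],(w,h),interpolation=cv2.INTER_CUBIC)
cv2.imwrite('pics/two.png',np.hstack([c(s['frame'],235,212,5),cv2.resize(s['frame'][215:270,312:356],(400,500),interpolation=cv2.INTER_CUBIC)]))
```

```text
[ 579.97195606 -315.10222027  170.90859349] 0.21822401335122668 [-0.20847319 -0.11813844 -0.13828985]
205 [416.2097561  164.33658537]
14 [471.21428571 207.42857143]
[[472.14496178 208.60812299]]
w 102 [338.54901961 216.18627451] ((544.4129028320312, -9.776847839355469), (50.138545989990234, 17.642189025878906), 25.476032257080078)
t [(np.int32(24), array([333.46, 205.88]), array([[573.9,   3.8,  17. ]]))]
s [(np.int32(21), array([333.19, 227.95]), array([[586. ,   7.6,  17. ]]))]
tray side [535.3 294.3 208.7 139.4  21.2]
[[222.2, 193.8], [264.0, 196.5], [249.3, 225.7], [201.3, 222.3]]
case [[319.1, 222.0], [349.9, 222.9], [353.4, 254.8], [318.1, 253.8]]
case [[319.2, 218.4], [350.2, 219.2], [353.7, 250.8], [318.2, 249.9]]
```

View pics/two.png

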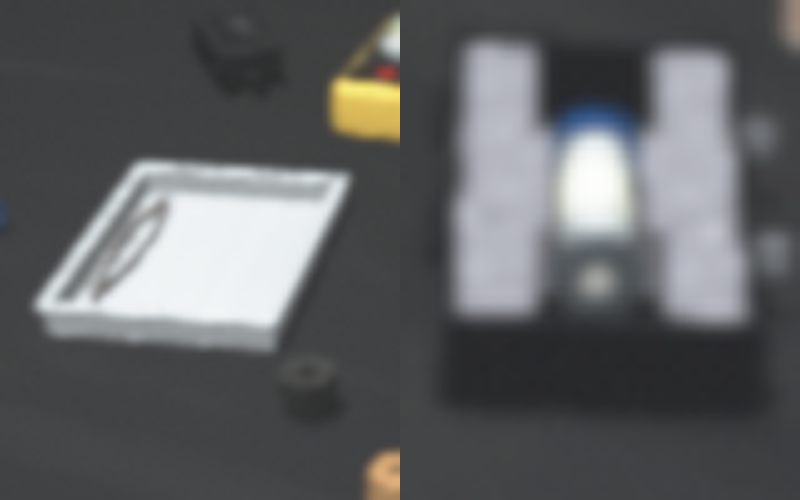

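The spent column is held and clear of the bracket. The tray rim corners in the side view are (222.6,194), (265,197), (250.5,227), (202.5,223), so its centre is about (542,295.5), with the tweezers on the +y side at (221,212). I carry the column to the tray's free half.

Request:
{"fn": "carry_out", "kwargs": {
  "steps": [
    [16,-2,25,0,0,0,4.5],
    [16,-2,38,0,0,0,4.5],
    [16,-2,40,0,0,0,4.5],
    [16,-2,40,0,0,0,4.5],
    [16,-2,40,0,0,0,4.5],
    [16,-2,40,0,0,0,4.5],
    [16,-2,40,0,0,0,4.5],
    [16,-2,40,0,0,0,4.5]
  ]
}}

```text
clock: 5.5
position: [561.1, -8.4, 160.5]
tool_rot: [-0.271, -3.128, 0.0]
contact_force: [0.6, 0.2, -0.6]
opening: 0.21
grasp_force: 40.0
```

Request:
{"fn": "carry_out", "kwargs": {
  "steps": [
    [16,-2,40,0,0,0,4.5],
    [16,-2,40,0,0,0,4.5],
    [16,-2,40,0,0,0,4.5],
    [16,-2,40,0,0,0,4.5],
    [16,-2,40,0,0,0,4.5],
    [16,-2,40,-20,0,0,4.5],
    [16,-2,35,-30,0,0,4.5],
    [16,0,10,-30,0,0,0]
  ]
}}

```text
clock: 6.17
position: [547.4, 272.7, 84.7]
tool_rot: [-0.595, 3.083, 0.001]
contact_force: [0.3, 0.1, -1.4]
opening: 0.212
grasp_force: 40.0
```

Request:
{"fn": "carry_out", "kwargs": {
  "steps": [
    [16,0,0,-20,0,0,0],
    [16,0,0,0,0,0,0],
    [16,0,0,0,0,0,0]
  ]
}}

```text
clock: 6.42
position: [547.9, 268.4, 64.7]
tool_rot: [0.583, -3.084, 0.001]
contact_force: [-0.1, -0.6, -0.5]
opening: 0.212
grasp_force: 40.0
```

Request:
{"fn": "carry_out", "kwargs": {
  "steps": [
    [16,1,8,-10,0,0,0],
    [16,0,0,-15,0,0,0],
    [16,0,0,-8,0,0,0],
    [16,0,0,-5,0,0,0],
    [16,0,0,0,0,0,0]
  ]
}}

```text
clock: 6.83
position: [549.2, 276.5, 27.0]
tool_rot: [0.583, -3.086, 0.0]
contact_force: [0.1, -0.3, -1.6]
opening: 0.212
grasp_force: 40.0
```

Run:
```python
from h import *
t,s=cam('top'),cam('side')
o=get_obs();p=o['position'];print(p,o['opening'],o['contact_force'])
f=lambda i,u,v,n,w=400,h=500: cv2.resize(i[v-h//n//2:v+h//n//2,u-w//n//2:u+w//n//2],(w,h),interpolation=cv2.INTER_CUBIC)
cv2.imwrite('pics/tray.png',np.hstack([f(t['frame'],229,219,5),f(s['frame'],235,205,5)]))
```

```text
[549.68826512 276.67606738  28.05099498] 0.2143941081230917 [-0.55206399  0.65938433 -0.20246325]
```

View pics/tray.png

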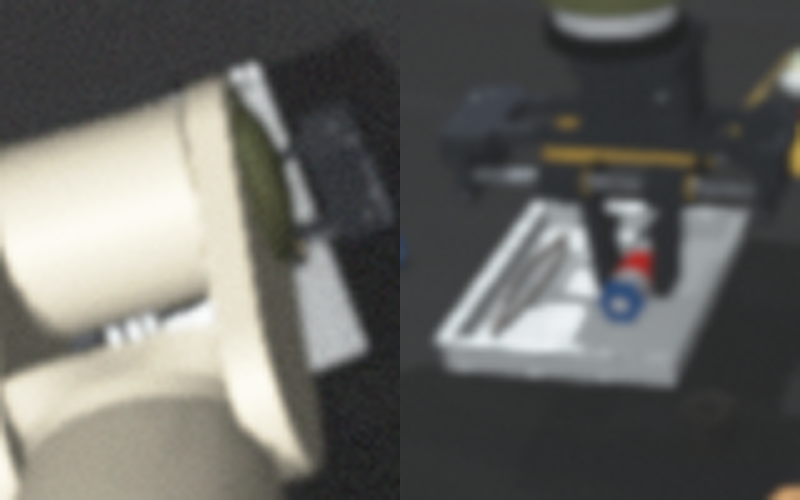

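The spent column is above the free half of the tray (red band at side (243,206)), away from the tweezers. I lower it and release.

Request:
{"fn": "carry_out", "kwargs": {
  "steps": [
    [16,0,0,-2,0,0,0],
    [16,0,0,-1.5,0,0,0],
    [16,0,0,0,0,0,0]
  ]
}}

```text
clock: 7.18
position: [549.3, 276.7, 24.0]
tool_rot: [-0.583, 3.087, 0.0]
contact_force: [0.2, -0.7, -0.8]
opening: 0.215
grasp_force: 40.0
```

Request:
{"fn": "carry_out", "kwargs": {
  "steps": [
    [16,0,0,-1,0,0,0],
    [16,0,0,0,0,0,0]
  ]
}}

```text
clock: 7.35
position: [549.3, 276.7, 22.9]
tool_rot: [0.584, -3.087, 0.0]
contact_force: [0.8, -0.5, -0.9]
opening: 0.216
grasp_force: 40.0
```

Request:
{"fn": "carry_out", "kwargs": {
  "steps": [
    [16,0,0,-0.7,0,0,0],
    [16,0,0,0,0,0,0]
  ]
}}

```text
clock: 7.52
position: [549.4, 276.8, 22.4]
tool_rot: [-0.584, 3.087, -0.0]
contact_force: [-0.1, 0.4, 0.2]
opening: 0.216
grasp_force: 40.0
```

Request:
{"fn": "carry_out", "kwargs": {
  "steps": [
    [16,0,0,-0.7,0,0,0],
    [16,0,0,0,0,0,0]
  ]
}}

```text
clock: 7.68
position: [549.4, 276.8, 22.3]
tool_rot: [-0.584, 3.086, -0.0]
contact_force: [-2.2, -1.5, 5.5]
opening: 0.215
grasp_force: 40.0
```

Request:
{"fn": "carry_out", "kwargs": {
  "squeeze": 20,
  "steps": [
    [28,0,0,0,0,0,0],
    [28,0,0,0,0,0,0],
    [28,0,0,0,0,0,0],
    [28,0,0,5,0,0,0],
    [28,0,0,20,0,0,0],
    [28,0,0,35,0,0,0],
    [28,0,0,40,0,0,0],
    [50,0,-10,30,0,0,-6.6]
  ]
}}

```text
clock: 8.35
position: [549.4, 267.8, 154.7]
tool_rot: [-0.407, 3.113, 0.001]
contact_force: [-0.8, 0.8, 0.4]
opening: 0.373
grasp_force: 0.0
```

Request:
{"fn": "carry_out", "kwargs": {
  "steps": [
    [88,0,-20,0,0,0,-6.6],
    [88,0,-20,0,0,0,-6.6],
    [88,0,-20,0,0,0,-6.6],
    [88,0,-20,0,0,0,-6.6],
    [88,0,-20,0,0,0,-6.6],
    [88,0,-20,0,0,0,-6.6],
    [88,0,-20,0,0,0,-6.6],
    [88,0,-20,0,0,0,-6.6]
  ]
}}

```text
clock: 9.02
position: [549.2, 105.8, 151.9]
tool_rot: [1.031, 2.967, 0.0]
contact_force: [1.1, -0.5, 0.2]
opening: 0.975
grasp_force: 0.0
```

Request:
{"fn": "carry_out", "kwargs": {
  "steps": [
    [88,0,-20,0,0,0,-6.6],
    [88,0,-20,0,0,0,-6.6],
    [88,0,-20,0,0,0,-6.6],
    [88,0,-20,0,0,0,-6.6],
    [88,0,-20,-20,0,0,0],
    [88,0,-17,-20,0,0,0],
    [88,0,0,0,0,0,0],
    [88,0,0,0,0,0,0]
  ]
}}

```text
clock: 9.68
position: [549.1, -10.6, 111.4]
tool_rot: [-1.675, -2.656, 0.001]
contact_force: [-0.1, 0.6, 0.6]
opening: 0.999
grasp_force: 0.0
```

Run:
```python
from h import *
t,s=cam('top'),cam('side')
for c,b,z in((t,(195,170,270,262),15),(s,(200,180,270,235),15)):
    for a,q,p in blobs(masks(c['frame'])['red'],b): print(a,q.round(1),plane(c,q,z).round(1))
o=get_obs();p=o['position'];print(p,o['opening'],o['joints'][5])
f=lambda i,u,v,n,w=400,h=500: cv2.resize(i[v-h//n//2:v+h//n//2,u-w//n//2:u+w//n//2],(w,h),interpolation=cv2.INTER_CUBIC)
cv2.imwrite('pics/case.png',np.hstack([f(s['frame'],235,205,5),f(s['frame'],334,230,5)]))
```

```text
27 [237.  215.9] [[550.1 275.3  15. ]]
16 [243.9 209.2] [[559.  277.2  15. ]]
[549.70436601  -9.62657035 112.54598227] 0.99615131523994 -0.6805383333503622
```

View pics/case.png

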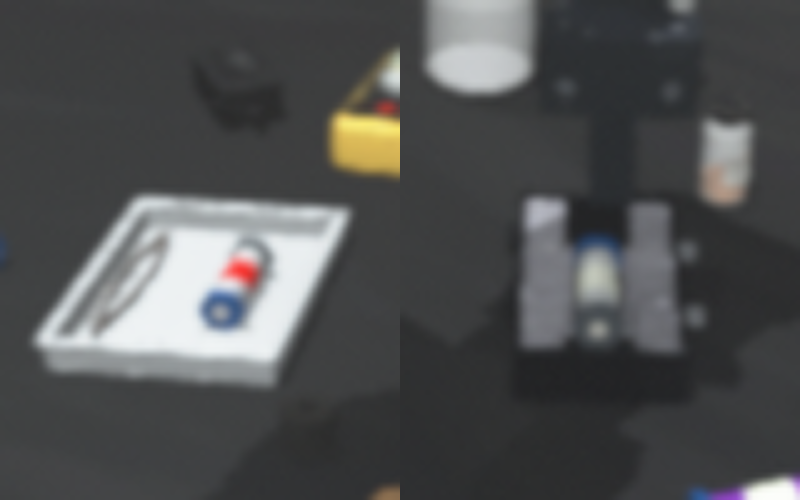

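The spent column lies flat in the tray at side (240,205), clear of the tweezers. The gripper hovers over the case, aligned with the column along the pockets. I correct by (-5,+1) and descend.

Request:
{"fn": "carry_out", "kwargs": {
  "steps": [
    [88,-5,1,-20,0,0,0],
    [88,0,0,-25,0,0,0],
    [88,0,0,-15,0,0,0],
    [88,0,0,-10,0,0,0],
    [88,0,0,-8,0,0,0],
    [88,0,0,-6,0,0,0],
    [88,0,0,-2,0,0,0],
    [88,0,0,0,0,0,0]
  ]
}}

```text
clock: 10.45
position: [544.5, -9.1, 25.8]
tool_rot: [1.673, 2.658, 0.0]
contact_force: [-0.2, -0.1, 0.1]
opening: 1.0
grasp_force: 0.0
```

Request:
{"fn": "carry_out", "kwargs": {
  "squeeze": 15,
  "steps": [
    [64,0,0,0,0,0,0],
    [64,0,0,0,0,0,0],
    [64,0,0,0,0,0,0],
    [64,0,0,0,0,0,0]
  ]
}}

```text
clock: 10.78
position: [544.5, -9.3, 26.0]
tool_rot: [1.673, 2.658, 0.0]
contact_force: [-0.2, -0.1, 2.6]
opening: 0.77
grasp_force: 15.0
```

Request:
{"fn": "carry_out", "kwargs": {
  "squeeze": 30,
  "steps": [
    [62,0,0,0,0,0,0],
    [62,0,0,3,0,0,0],
    [62,0,0,7,0,0,0],
    [62,0,0,15,0,0,0],
    [62,0,0,25,0,0,0],
    [62,0,0,30,0,0,0],
    [62,-8,-3,10,0,0,4],
    [62,-15,-5,0,0,0,5.6]
  ]
}}

```text
clock: 11.45
position: [523.0, -17.4, 118.7]
tool_rot: [1.437, 2.786, 0.002]
contact_force: [-0.3, 0.1, -1.7]
opening: 0.768
grasp_force: 30.0
```

Request:
{"fn": "carry_out", "kwargs": {
  "steps": [
    [62,-15,-5,0,0,0,5.6],
    [62,-15,-5,0,0,0,5.6],
    [62,-15,-5,0,0,0,5.6],
    [62,-15,-5,0,0,0,5.6],
    [62,-15,-5,0,0,0,5.6],
    [62,-12,-3,0,0,0,5.6],
    [62,-10,0,-15,0,0,5.6],
    [62,0,0,-15,0,0,5.6]
  ]
}}

```text
clock: 12.12
position: [422.9, -45.2, 86.1]
tool_rot: [0.267, 3.129, -0.0]
contact_force: [-0.5, -0.0, -1.0]
opening: 0.766
grasp_force: 30.0
```

Request:
{"fn": "carry_out", "kwargs": {
  "steps": [
    [62,0,0,-15,0,0,0],
    [62,0,0,0,0,0,0],
    [62,0,0,0,0,0,0]
  ]
}}

```text
clock: 12.37
position: [424.2, -45.2, 70.7]
tool_rot: [-0.274, -3.129, -0.001]
contact_force: [0.8, -0.7, -1.2]
opening: 0.767
grasp_force: 30.0
```

Run:
```python
from h import *
t,s=cam('top'),cam('side')
o=get_obs();p=o['position'];print(p,o['opening'],o['grasp_force'],proj(t,p),proj(s,p))
f=lambda i,u,v,n,w=400,h=500: cv2.resize(i[v-h//n//2:v+h//n//2,u-w//n//2:u+w//n//2],(w,h),interpolation=cv2.INTER_CUBIC)
cv2.imwrite('pics/set.png',np.hstack([f(t['frame'],350,255,4),f(s['frame'],345,265,4)]))
```

```text
[424.73269913 -45.3643189   71.36992027] 0.7707442923411586 29.99991747929016 [[354.33860591 260.52397398]] [[325.47540133 246.87101426]]
```

View pics/set.png

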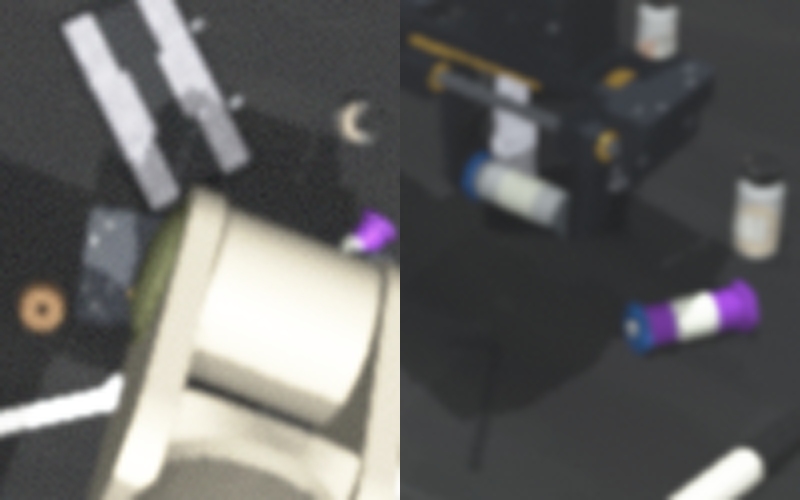

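The column hangs level with its blue nut toward +y. The bench below is clear; the hex key starts at side (316,289), nearer the robot, so I shift 5 mm away from it and set the column down.

Request:
{"fn": "carry_out", "kwargs": {
  "steps": [
    [62,5,0,-15,0,0,0],
    [62,0,0,-15,0,0,0],
    [62,0,0,-10,0,0,0],
    [62,0,0,-5,0,0,0],
    [62,0,0,-2.5,0,0,0],
    [62,0,0,0,0,0,0]
  ]
}}

```text
clock: 12.97
position: [429.5, -45.3, 23.3]
tool_rot: [0.274, 3.129, -0.0]
contact_force: [-0.3, 0.0, -0.9]
opening: 0.767
grasp_force: 30.0
```

Request:
{"fn": "carry_out", "kwargs": {
  "steps": [
    [62,0,0,-1,0,0,0],
    [62,0,0,0,0,0,0]
  ]
}}

```text
clock: 13.13
position: [429.6, -45.4, 22.5]
tool_rot: [0.273, 3.129, -0.001]
contact_force: [0.0, 0.7, -0.8]
opening: 0.767
grasp_force: 30.0
```

Request:
{"fn": "carry_out", "kwargs": {
  "steps": [
    [62,0,0,-0.7,0,0,0],
    [62,0,0,0,0,0,0]
  ]
}}

```text
clock: 13.3
position: [429.6, -45.3, 22.0]
tool_rot: [0.273, 3.128, -0.001]
contact_force: [-0.9, -0.2, 4.5]
opening: 0.769
grasp_force: 30.0
```

Request:
{"fn": "carry_out", "kwargs": {
  "steps": [
    [80,0,0,0,0,0,0],
    [80,0,0,0,0,0,0],
    [80,0,0,0,0,0,0],
    [80,0,0,10,0,0,0],
    [80,0,0,30,0,0,0],
    [40,0,0,20,0,0,-6.9],
    [34,0,0,0,0,0,-6.9],
    [34,0,0,0,0,0,-6.9]
  ]
}}

```text
clock: 13.97
position: [429.8, -45.4, 82.5]
tool_rot: [0.839, 3.025, -0.001]
contact_force: [-0.1, -0.0, -1.0]
opening: 0.703
grasp_force: 0.0
```

Request:
{"fn": "carry_out", "kwargs": {
  "steps": [
    [34,0,0,0,0,0,-6.9],
    [34,0,0,0,0,0,-6.9],
    [34,0,0,0,0,0,-6.9],
    [34,0,0,0,0,0,-6.9],
    [34,0,0,0,0,0,-6.9],
    [34,0,0,0,0,0,-6.9],
    [34,0,0,0,0,0,-6.9],
    [34,0,0,0,0,0,-6.9]
  ]
}}

```text
clock: 14.63
position: [429.3, -45.3, 81.4]
tool_rot: [-2.147, -2.293, 0.0]
contact_force: [-1.4, -0.1, 0.2]
opening: 0.385
grasp_force: 0.0
```

Request:
{"fn": "carry_out", "kwargs": {
  "steps": [
    [34,0,0,0,0,0,-6.9],
    [34,0,0,0,0,0,-6.9],
    [34,0,0,0,0,0,0],
    [34,0,0,0,0,0,0]
  ]
}}

```text
clock: 14.97
position: [429.2, -45.3, 81.3]
tool_rot: [-2.397, -2.03, 0.0]
contact_force: [-0.1, 1.1, -0.4]
opening: 0.383
grasp_force: 0.0
```

Run:
```python
from h import *
s=cam('side');o=get_obs();p=o['position'];print(p,o['opening'],o['joints'][[0,5]])
m=masks(s['frame']);b=(290,235,370,310)
for k in('white','blue'):
    for a,q,_ in blobs(m[k],b): print(k,a,q.round(1),plane(s,q,12).round(1))
print('expect',proj(s,[[429.6,-45.3,12],[435,-14.8,12]]))
f=lambda i,u,v,n,w=400,h=500: cv2.resize(i[v-h//n//2:v+h//n//2,u-w//n//2:u+w//n//2],(w,h),interpolation=cv2.INTER_CUBIC)
cv2.imwrite('pics/rest.png',f(s['frame'],325,265,5))
```

```text
[429.28225884 -45.25134326  81.35362041] 0.3833684218655568 [-0.38070147 -0.21544036]
white 38 [366.7 280. ] [[ 431.8 -143.9   12. ]]
blue 29 [355.1 283. ] [[ 410.7 -125.    12. ]]
expect [[325.58655284 267.41682745]
 [314.74315814 262.31583894]]
```

View pics/rest.png

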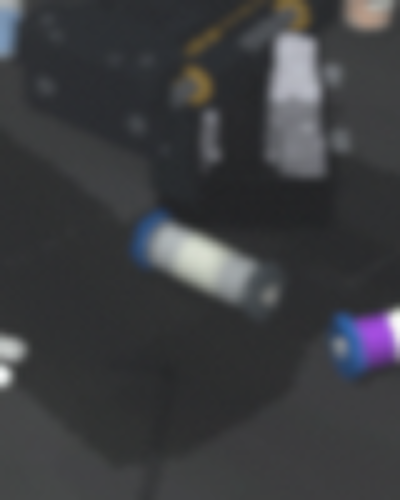

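The fresh column rests flat at side (326,267), as expected, with its blue nut at left, and the gripper is above it, closing across the tube. I descend to grip the middle.

Request:
{"fn": "carry_out", "kwargs": {
  "squeeze": 40,
  "steps": [
    [34,0.3,0,-20,0,0,-0.4],
    [34,0,0,-20,0,0,0],
    [34,0,0,-12,0,0,0],
    [34,0,0,-7,0,0,0],
    [34,0,0,-3,0,0,0],
    [34,0,0,0,0,0,0],
    [34,0,0,0,0,0,0]
  ]
}}

```text
clock: 15.6
position: [429.8, -45.3, 19.8]
tool_rot: [2.407, 2.018, 0.001]
contact_force: [-0.1, -0.0, 0.7]
opening: 0.386
grasp_force: 0.0
```

Request:
{"fn": "carry_out", "kwargs": {
  "squeeze": 40,
  "steps": [
    [15,0,0,0,0,0,0],
    [15,0,0,0,0,0,0],
    [15,0,0,0,0,0,0],
    [15,0,0,0,0,0,0]
  ]
}}

```text
clock: 15.93
position: [429.9, -45.4, 19.8]
tool_rot: [2.407, 2.017, 0.001]
contact_force: [-0.3, -0.2, 5.1]
opening: 0.213
grasp_force: 40.0
```

Run:
```python
from h import *
o=get_obs();print(o['torque'],o['position'])
t,s=cam('top'),cam('side')
a=np.array([-.685,.729]);n=np.array([.729,.685])
for th in(70,90,110,130):
    B=blobs(t['frame'].mean(2)>th,(408,170,482,240),20)
    r=rect(t,np.vstack([b[2] for b in B]),8);print('top',th,r,(a@r[:2]).round(1),(n@r[:2]).round(1))
    B=blobs(s['frame'].mean(2)>th,(415,235,500,290),40)
    P=B[0][2]; h=[P[P[:,0].argmin()],P[P[:,0].argmax()],P[P[:,1].argmax()]]
    X=plane(s,h,8)[:,:2];print('side',B[0][0],h,(X@a).round(1),(X@n).round(1))
```

```text
[-0.03881289  0.06721765  0.03376223] [429.91119048 -45.35385116  19.82947479]
top 70 [ 577.2 -311.8   80.9  135.    43.3] -622.7 207.2
side 1600 [array([424, 264]), array([490, 272]), array([440, 284])] [-556.4 -688.6 -552.9] [239.1 172.4 165.9]
top 90 [ 576.4 -311.    76.9  128.8   43.2] -621.6 207.2
side 1307 [array([425, 264]), array([489, 273]), array([442, 284])] [-558.7 -683.9 -557.2] [238.5 169.9 164.8]
top 110 [ 576.4 -311.    72.8  124.7   43.2] -621.6 207.2
side 1070 [array([426, 264]), array([488, 272]), array([441, 283])] [-561.  -684.1 -556.9] [237.9 173.6 168.3]
top 130 [ 577.3 -310.2   70.6  125.    43. ] -621.6 208.4
side 800 [array([427, 264]), array([487, 271]), array([441, 282])] [-563.3 -684.3 -558.8] [237.3 177.4 171.3]
```

Request:
{"fn": "carry_out", "kwargs": {
  "steps": [
    [15,0,0,5,0,0,0],
    [15,0,0,20,0,0,0],
    [15,0,0,35,0,0,0],
    [15,0,0,35,0,0,0],
    [15,10,-18,20,0,0,5],
    [15,17,-31,0,0,0,6],
    [15,17,-31,0,0,0,6],
    [15,17,-31,0,0,0,6]
  ]
}}

```text
clock: 16.7
position: [490.9, -157.4, 135.1]
tool_rot: [1.95, 2.462, 0.0]
contact_force: [0.9, -0.2, -2.0]
opening: 0.214
grasp_force: 40.0
```

Request:
{"fn": "carry_out", "kwargs": {
  "steps": [
    [15,17,-31,0,0,0,6],
    [15,17,-31,0,0,0,6],
    [15,17,-31,0,0,0,6],
    [15,17,-31,0,0,0,6],
    [15,12,-20,0,0,0,6],
    [15,6,-11,0,0,0,0.4],
    [15,0,0,0,0,0,0],
    [15,0,0,0,0,0,0]
  ]
}}

```text
clock: 17.37
position: [576.1, -311.0, 133.8]
tool_rot: [-1.246, -2.882, -0.001]
contact_force: [-0.4, 0.4, -1.5]
opening: 0.218
grasp_force: 40.0
```

Request:
{"fn": "carry_out", "kwargs": {
  "steps": [
    [15,0,0,-10,0,0,0],
    [15,0,0,-15,0,0,0],
    [15,0,0,0,0,0,0],
    [15,0,0,0,0,0,0]
  ]
}}

```text
clock: 17.7
position: [576.0, -310.1, 108.7]
tool_rot: [-1.243, -2.883, -0.001]
contact_force: [0.5, -0.1, -1.1]
opening: 0.216
grasp_force: 40.0
```

Request:
{"fn": "carry_out", "kwargs": {
  "steps": [
    [15,1,-1.4,-15,0,0,0],
    [15,0,0,-15,0,0,0],
    [15,0,0,-8,0,0,0],
    [15,0,0,0,0,0,0],
    [15,0,0,0,0,0,0]
  ]
}}

```text
clock: 18.12
position: [577.7, -312.5, 71.9]
tool_rot: [1.245, 2.884, -0.0]
contact_force: [0.1, -0.5, -1.0]
opening: 0.214
grasp_force: 40.0
```

Run:
```python
from h import *
s=cam('side');o=get_obs();p=o['position'];print(p,o['opening'],o['joints'].round(2),o['contact_force'])
m=masks(s['frame'])
for k in('white','blue'):
    for a,q,_ in blobs(m[k],(420,225,495,290)): print(k,a,q.round(1))
a=np.array([-.685,.729,0])
print('exp mid,blue nut,seat stop',proj(s,[p-[0,0,7.8],p-[0,0,7.8]+a*31,p*[1,1,0]+[0,0,34]+a*40]).round(1).tolist())
```

```text
[ 577.92136679 -312.73630915   72.34515272] 0.2170244044116131 [-0.68  0.73  1.22 -0.    1.19 -1.43] [-0.03423402  0.45066885 -1.11386336]
white 3 [421. 225.]
blue 16 [438.2 269.1]
exp mid,blue nut,seat stop [[461.6, 247.4], [449.7, 249.4], [443.8, 261.1]]
```

Request:
{"fn": "carry_out", "kwargs": {
  "steps": [
    [15,-0.9,1,-4,0,0,0],
    [15,0,0,-4,0,0,0],
    [15,0,0,-3,0,0,0],
    [15,0,0,0,0,0,0]
  ]
}}

```text
clock: 18.5
position: [576.6, -311.4, 59.8]
tool_rot: [-1.245, -2.884, -0.001]
contact_force: [0.6, 0.0, -0.8]
opening: 0.215
grasp_force: 40.0
```

Request:
{"fn": "carry_out", "kwargs": {
  "steps": [
    [15,0,0,-1.5,0,0,0],
    [15,0,0,-1.5,0,0,0],
    [15,0,0,0,0,0,0]
  ]
}}

```text
clock: 18.75
position: [577.2, -311.8, 57.9]
tool_rot: [1.244, 2.883, -0.0]
contact_force: [1.8, 0.3, 2.1]
opening: 0.214
grasp_force: 40.0
```

Request:
{"fn": "carry_out", "kwargs": {
  "steps": [
    [15,0,0,-1,0,0,0],
    [15,0,0,-1,0,0,0],
    [15,0,0,0,0,0,0]
  ]
}}

```text
clock: 19.0
position: [577.5, -312.2, 56.7]
tool_rot: [1.244, 2.882, -0.001]
contact_force: [1.7, 0.8, 6.5]
opening: 0.214
grasp_force: 40.0
```

Request:
{"fn": "carry_out", "kwargs": {
  "steps": [
    [15,0,0,-1.5,0,0,0],
    [15,0,0,-1.5,0,0,0],
    [15,0,0,0,0,0,0]
  ]
}}

```text
clock: 19.25
position: [577.6, -312.4, 53.8]
tool_rot: [1.243, 2.881, -0.002]
contact_force: [2.8, 0.2, 6.5]
opening: 0.216
grasp_force: 40.0
```

Request:
{"fn": "carry_out", "kwargs": {
  "steps": [
    [15,0,0,-1.5,0,0,0],
    [15,0,0,-1.5,0,0,0],
    [15,0,0,0,0,0,0]
  ]
}}

```text
clock: 19.5
position: [577.2, -311.9, 49.9]
tool_rot: [1.244, 2.883, -0.0]
contact_force: [3.1, 0.3, 1.0]
opening: 0.215
grasp_force: 40.0
```

Request:
{"fn": "carry_out", "kwargs": {
  "steps": [
    [15,0,0,-1.5,0,0,0],
    [15,0,0,-1,0,0,0],
    [15,0,0,0,0,0,0]
  ]
}}

```text
clock: 19.75
position: [576.2, -311.1, 45.7]
tool_rot: [-1.244, -2.882, -0.001]
contact_force: [2.4, 1.1, -6.5]
opening: 0.215
grasp_force: 40.0
```

Request:
{"fn": "carry_out", "kwargs": {
  "steps": [
    [15,0,0,-1.5,0,0,0],
    [15,0,0,-0.5,0,0,0],
    [15,0,0,0,0,0,0],
    [15,0,0,0,0,0,0]
  ]
}}

```text
clock: 20.08
position: [576.3, -311.3, 44.0]
tool_rot: [-1.244, -2.883, -0.001]
contact_force: [0.9, 1.8, -9.3]
opening: 0.216
grasp_force: 40.0
```

Request:
{"fn": "carry_out", "kwargs": {
  "steps": [
    [15,0,0,-0.8,0,0,0],
    [15,0,0,0,0,0,0],
    [15,0,0,0,0,0,0]
  ]
}}

```text
clock: 20.33
position: [576.5, -311.5, 43.7]
tool_rot: [-1.245, -2.884, -0.0]
contact_force: [2.5, 2.3, -9.1]
opening: 0.214
grasp_force: 40.0
```

Request:
{"fn": "carry_out", "kwargs": {
  "steps": [
    [15,0,0,-0.8,0,0,0],
    [15,0,0,0,0,0,0],
    [15,0,0,0,0,0,0]
  ]
}}

```text
clock: 20.58
position: [576.7, -311.7, 43.3]
tool_rot: [1.245, 2.884, -0.0]
contact_force: [1.7, 1.3, -6.7]
opening: 0.212
grasp_force: 40.0
```

Request:
{"fn": "carry_out", "kwargs": {
  "steps": [
    [15,0,0,-0.7,0,0,0],
    [15,0,0,0,0,0,0],
    [15,0,0,0,0,0,0]
  ]
}}

```text
clock: 20.83
position: [576.9, -311.9, 42.9]
tool_rot: [1.245, 2.884, -0.0]
contact_force: [2.1, 0.8, -4.7]
opening: 0.213
grasp_force: 40.0
```

Request:
{"fn": "carry_out", "kwargs": {
  "steps": [
    [15,0,0,-0.7,0,0,0],
    [15,0,0,0,0,0,0],
    [15,0,0,0,0,0,0]
  ]
}}

```text
clock: 21.08
position: [576.8, -311.9, 42.1]
tool_rot: [1.245, 2.884, -0.0]
contact_force: [2.1, 1.8, -2.5]
opening: 0.218
grasp_force: 40.0
```

Request:
{"fn": "carry_out", "kwargs": {
  "steps": [
    [15,0,0,-0.6,0,0,0],
    [15,0,0,0,0,0,0],
    [15,0,0,0,0,0,0]
  ]
}}

```text
clock: 21.33
position: [576.9, -311.9, 41.8]
tool_rot: [1.245, 2.884, -0.001]
contact_force: [-0.5, 1.0, 2.0]
opening: 0.217
grasp_force: 40.0
```

The column touches its rests at 2 N, so it is home. I stop pushing and let go.

Request:
{"fn": "carry_out", "kwargs": {
  "squeeze": 10,
  "steps": [
    [34,0,0,0,0,0,0],
    [34,0,0,0,0,0,0],
    [34,0,0,0,0,0,0],
    [34,0,0,5,0,0,0],
    [34,0,0,15,0,0,0],
    [34,0,0,30,0,0,0],
    [34,0,0,40,0,0,0],
    [34,0,0,40,0,0,0]
  ]
}}

```text
clock: 22.0
position: [576.2, -311.4, 172.6]
tool_rot: [-1.244, -2.883, -0.001]
contact_force: [0.8, 0.3, 0.5]
opening: 0.385
grasp_force: 0.0
```

Request:
{"fn": "carry_out", "kwargs": {
  "steps": [
    [34,0,20,20,0,0,0],
    [34,-10,40,0,0,0,0],
    [34,-10,40,0,0,0,0],
    [34,-10,40,0,0,0,0],
    [34,-10,40,0,0,0,0],
    [34,-10,40,0,0,0,0],
    [34,0,0,0,0,0,0],
    [34,0,0,0,0,0,0]
  ]
}}

```text
clock: 22.67
position: [526.4, -90.1, 192.1]
tool_rot: [1.24, 2.885, -0.0]
contact_force: [0.1, 0.4, -0.3]
opening: 0.385
grasp_force: 0.0
```

Run:
```python
from h import *
t,s=cam('top'),cam('side');o=get_obs();print(o['position'],o['contact_force'])
f0={'t':cv2.imread('pics/top0.png'),'s':cv2.imread('pics/side0.png')}
sat=lambda f:(f.min(2)>150)
for n,c,b in(('t',t,(415,180,475,230)),('s',s,(425,240,495,285))):
    for lab,f in(('before',f0[n]),('now',c['frame'])):
        m=masks(f);print(n,lab,{k:[(int(a),q.round(1).tolist()) for a,q,_ in blobs(m[k],b)] for k in('red','blue')})
    d=cv2.absdiff(f0[n],c['frame']).max(2)>60
    print('changed',[(int(a),q.round(0).tolist()) for a,q,_ in blobs(d,(0,90 if n=='t' else 150,520,320),12)])
# tube/nut visibility: brightness in the seat area of side view
a=np.array([-.685,.729,0]);C=np.array([577,-311.6,34])
for k in(-31,-20,-10,0,10,20,31):
    for c,l,g in((s,'now',s['frame']),(s,'before',f0['s'])):
        u,v=proj(c,C+a*k)[0].round().astype(int);print(k,l,g[v,u],end=' ')
    print()
```

```text
[527.06075509 -92.3022278  191.61366696] [0.61509639 0.12057503 0.64202854]
t before {'red': [(33, [446.3, 201.4])], 'blue': [(37, [432.9, 213.2]), (6, [439.2, 210.5])]}
t now {'red': [], 'blue': []}
changed [(8055, [394.0, 256.0]), (173, [339.0, 216.0]), (128, [238.0, 216.0]), (101, [354.0, 224.0]), (86, [422.0, 260.0]), (84, [407.0, 296.0]), (61, [310.0, 270.0]), (56, [447.0, 202.0]), (21, [401.0, 312.0]), (18, [346.0, 202.0]), (14, [429.0, 204.0])]
s before {'red': [(67, [460.5, 258.2])], 'blue': [(59, [440.0, 269.7]), (43, [446.9, 259.9]), (6, [440.2, 255.0])]}
s now {'red': [], 'blue': [(60, [439.9, 269.8]), (41, [447.0, 260.1]), (6, [440.2, 255.0])]}
changed [(5986, [108.0, 208.0]), (746, [95.0, 291.0]), (139, [242.0, 213.0]), (138, [115.0, 217.0]), (120, [333.0, 234.0]), (114, [215.0, 310.0]), (90, [460.0, 258.0]), (49, [345.0, 243.0]), (40, [237.0, 276.0]), (36, [274.0, 255.0]), (27, [108.0, 274.0]), (19, [129.0, 288.0]), (17, [353.0, 155.0]), (14, [333.0, 246.0]), (12, [284.0, 283.0])]
-31 now [213 210 203] -31 before [210 206 200] 
-20 now [243 244 240] -20 before [225 223 238] 
-10 now [251 253 253] -10 before [ 30  39 251] 
0 now [252 254 253] 0 before [ 76  79 252] 
10 now [207 207 200] 10 before [188 186 193] 
20 now [175 145 125] 20 before [169 140 122] 
31 now [153  94  48] 31 before [149  91  47]
```

Run:
```python
from h import *
s=cam('side')
for f in(cv2.imread('pics/side0.png'),s['frame']):
    g=f.astype(int);m=(g[...,2]>g[...,0]*1.35+12)
    print([(int(a),q.round(1).tolist()) for a,q,_ in blobs(m,(262,245,288,275),8)])
sign_off()
```

```text
[(201, [274.2, 260.2])]
[(186, [274.5, 260.6])]
the job is handed in; nothing more can be done
```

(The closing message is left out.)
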